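# Fetch the brass mould from behind the colour jars

## Task

Get the brass mould out from behind the colour jars: first move all three jars out of the way into the grey tray, standing upright, then stand the brass mould upright in the middle of the round iron plate, and only then put each jar back, upright and centred on the disc of its own colour. Leave the dark steel mould where it is, and do not tip anything over.

Things in the scene. Friction and masses are not known exactly. Their poses are not given: they have to be found in the camera images.
- blue_jar: Straight round closed jar of blue glass frit with a blue lid, 105 mm tall, 52 mm in diameter (its lid, the top 25 mm, is 54 mm), 0.25 kg give or take; origin at the centre of its underside, z up when it stands. At the start it stands on the blue disc.
- blue_disc: Flat blue disc, 66 mm in diameter, 3 mm thick, fixed on the 12 mm thick wooden colour board (200 by 310 mm): the home of the blue jar. Origin at the centre of its underside (the jar stands 3 mm above it); its x axis points across the board, away from the robot, towards the moulds, its y axis along the row of three discs, which are 86 mm apart.
- red_jar: Straight round closed jar of red glass frit with a red lid, 105 mm tall, 52 mm in diameter (its lid, the top 25 mm, is 54 mm), 0.25 kg give or take; origin at the centre of its underside, z up when it stands. At the start it stands on the red disc.
- red_disc: Flat red disc, 66 mm in diameter, 3 mm thick, fixed on the 12 mm thick wooden colour board (200 by 310 mm): the home of the red jar. Origin at the centre of its underside (the jar stands 3 mm above it); its x axis points across the board, away from the robot, towards the moulds, its y axis along the row of three discs, which are 86 mm apart.
- yellow_jar: Straight round closed jar of yellow glass frit with a yellow lid, 105 mm tall, 52 mm in diameter (its lid, the top 25 mm, is 54 mm), 0.25 kg give or take; origin at the centre of its underside, z up when it stands. At the start it stands on the yellow disc.
- yellow_disc: Flat yellow disc, 66 mm in diameter, 3 mm thick, fixed on the 12 mm thick wooden colour board (200 by 310 mm): the home of the yellow jar. Origin at the centre of its underside (the jar stands 3 mm above it); its x axis points across the board, away from the robot, towards the moulds, its y axis along the row of three discs, which are 86 mm apart.
- brass_mould: Bright brass mould, a thick-walled ribbed round cup, open at the top, 50 mm in outer diameter, 45 mm tall, wall 6 mm, 0.5 kg give or take; origin at the centre of its underside, z up when it stands. It starts on the wooden board close behind the row of jars, which overtop it.
- steel_mould: Dark steel mould of the same shape and size as the brass one, standing about 100 mm beside it behind the jars; it is not to be moved. Origin at the centre of its underside.
- tray: Fixed grey open tray, 280 mm long (its x axis, pointing roughly away from the robot), 120 mm wide (its y axis), 30 mm high, walls and floor 5 mm thick, room for the three jars in a row along its x; origin at the centre of its underside. It is on the left or the right of the board.
- plate: Fixed round dark iron plate, 110 mm in diameter, 12 mm thick, with a thin bright ring marking its middle; origin at the centre of its underside. It is on the other side of the board from the tray.
Mind the look-alikes: they are no part of the job. There is more than one size of the red_jar; the one meant has the size given above.

How it is judged:
By the outcome, as a careful person would: the job done as asked, in the order asked, and still so for the second after the job is handed in, with the robot touching nothing.
It also fails if it takes over 139 s, if anything falls off the work surface, if the arm or the gripper's body presses on something with over 40 N, if the wrist force passes 120 N, or if a joint passes its speed limit or range.

## Robot

A 6-joint arm with a two-finger parallel gripper is mounted at the origin on the work surface. World frame = base frame: x ahead of the robot, y to its left, z up, the work surface at z = 0. Lengths are in mm, angles in rad, forces in N, time in s.
With the tool pointing down it reaches from about 300 to 775 mm from the base axis. Payload 14.6 kg.
Tool frame: the origin (TCP) lies between the finger pads; the fingertips stand 25 mm ahead of it and the grasp point (between the pads) lies 6 mm ahead of it; z points along the fingers, y is the line along which they close (so a half turn about z gives the same grasp; the last joint's range is limited). The gripper opens to 94 mm and grips with 3 to 60 N. Pads are 16 mm wide; open, the fingers measure 119 mm over their backs; the gripper's body (75 mm by 177 mm) begins 78 mm behind the grasp point.
Start: joints at [1.198, 0.3, 1.521, -0, 1.321, -0.067], TCP at [165.578, 524.474, 208.946] pointing down, gripper open.
Joint ranges: [-3.03, 3.03], [-0.79, 2.21], [0.23, 2.52], [-1.04, 4.18], [0, 3.07], [-2.55, 2.55]. Speed limits (rad/s): [2.22, 2.22, 2.57, 3.14, 3.14, 3.14].

## Interface

Orientations are given as [roll, pitch, yaw] about the fixed x, y, z axes, in that order (R = Rz(yaw) Ry(pitch) Rx(roll)).
In Python, from cell import manip gives the robot as it stands. The module is installed in compiled form; this text tells all that it offers.
- The arm moves only by the tool step_arm, never from a script. Its argument "series" is one flat list of numbers, 5 for each row, row after row: the shift along the world's x, y, z in mm, then the turn about the world's z in rad, then the closure, from 0 (fully open) to 1 (shut). In form: [dx, dy, dz, spin, jaw, dx, dy, dz, spin, jaw, ...]. A call has 1 to 20 rows; each row shifts and turns the commanded pose from where the row before left it; what a row does not reach is not made up. A row lasts 1/8 s, in which the tool goes at most 62.5 mm and 10.7 degrees, less where a joint would pass 70% of its speed; a pose out of reach is approached as far as the arm can. A call is refused whole if a number of a shift passes 62.5 or a number of a turn 0.188, either way. A call with a gripper value outside its range is refused whole. The fingers move at their own pace and stop on an object; "squeeze" is the grip in N (left out, the last holds). Time passes only in rows, so rows that do not move let the fingers close. It gives the time, the measured TCP pose, the force, the opening and the grip force at its end, in the units of the state.
- manip.read_state(): the state, without advancing time (a new reading comes with each control period).
- manip.camera(name): name is "side" or "top"; returns (picture, depth): 420x560x3 uint8, blue, green, red; 420x560 float32, mm along the optical axis (not along the pixel's ray), 0 where there is no reading.
- manip.camera_info(name): a dict with "fovy" (degrees; the focal length in pixels is half the picture's height over the tangent of half this angle, whatever the lens; pixels are square), "cx", "cy" (the principal point, pixels), "eye" and "orientation" of the camera in the world. Camera axes: x right, y down, z forward; pixel columns grow to the right and rows downward; lengths in mm; the calibration is good to about 2 mm. A picture is of the moment at which its call begins. camera_info takes no time and is no camera call.
- manip.sign_off(): hands the job in; it is judged then, once.
The state is a dict: "clock": time; "joints": joint angles; "qd": joint speeds; "effort": joint torques, N m; "eef_pos": TCP position; "eef_rot": TCP orientation; "wrist_force": force on the tool from outside, world axes, zero at the start; "moment": the same for the moment, N m; "finger_gap": finger opening in mm; "finger_force": force on a finger pad.
Only numpy, scipy, OpenCV 4.12 (cv2) and the standard library are available. Lean on these libraries where they do the work, as an engineer would, in place of code of your own. Each camera call takes 0.05 s, during which the arm holds its last target. There are 200 camera calls.

## Working session

There is one attempt and no reset: what is moved stays moved. The work goes in short steps, Python scripts to look and compute and a tool call to move; the robot and the scene stay as the last step left them, time stands still between calls to the robot, and variables do not carry over. Pictures are saved under pics/ and viewed, at most 14 in all, crops included, and the job is handed in when it is done.

Besides the shell and the picture viewer there is one more tool, called after "Request:" in YAML: its name, and indented under it one key for each argument. step_arm: Moves the arm, as the interface text tells. Its arguments: {"type":"object","properties":{"series":{"type":"array"},"squeeze":{"type":"number"}},"required":["series"]}

```bash
mkdir -p pics; python3 - <<'E'
from cell import manip
import cv2,numpy as np
for n in("top","side"):
    p,d=manip.camera(n);cv2.imwrite(f"pics/{n}0.png",p);np.save(f"pics/{n}0.npy",d);print(n,manip.camera_info(n),(d>0).mean())
print(manip.read_state())
E
```

```text
top {'fovy': 46.94962271876838, 'cx': 269.7387599497635, 'cy': 206.69504875477497, 'eye': array([ 355.20927957,  -11.33190488, 1006.82799943]), 'orientation': array([-3.0396761 ,  0.00911177, -1.57483571])} 0.9960756802721088
side {'fovy': 47.20703338076953, 'cx': 280.61856609890964, 'cy': 205.36411208725008, 'eye': array([ 230.0383497 , -745.47778833,  885.78022612]), 'orientation': array([-2.39449224, -0.01536708, -0.24622689])} 0.995922619047619
{'clock': 0.1, 'joints': array([ 1.19833900e+00,  3.00389669e-01,  1.52152036e+00, -2.83267952e-05,
        1.32069715e+00, -6.66103235e-02]), 'qd': array([-0.00022585, -0.00080767, -0.00161702,  0.00034099, -0.00108301,
        0.00278716]), 'effort': array([ 2.36034393e-03, -5.32644439e+01, -3.53288376e+01,  7.10271858e-02,
        2.34202738e-02, -5.48338028e-05]), 'eef_pos': array([165.53596358, 524.25390716, 208.45667974]), 'eef_rot': array([-3.14057855e+00, -4.01505062e-05,  2.83575266e+00]), 'wrist_force': array([-0.35061866, -0.2675882 , -0.22315759]), 'moment': array([-0.02012621,  0.00531255,  0.00670815]), 'finger_force': 0.0, 'finger_gap': 93.70582951567646}
```

View pics/top0.png

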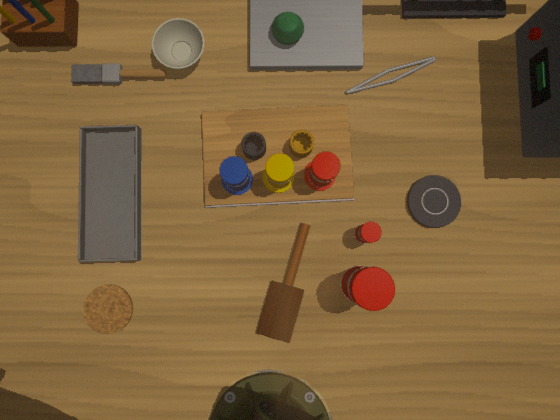

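View pics/side0.png

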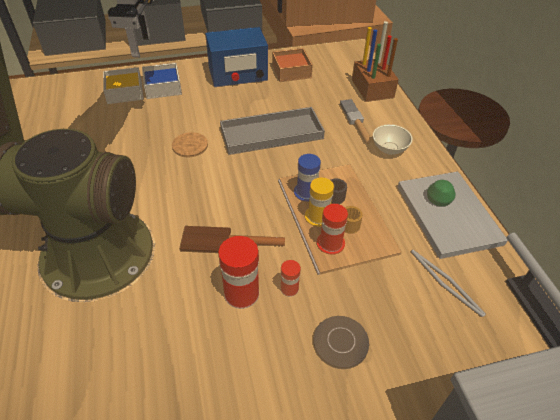

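The top view shows the board with blue (235,168), yellow (280,167) and red (325,165) jars. Behind them are the dark mould at (254,145) and the brass mould at (302,142). The tray is at (110,195), on the left (+y), and the plate at (434,201).

Red candidates are (325,165) on the board, a small one at (370,232) and a large one at (372,288). The one on the board stands on the red disc and looks like the other two jars in size. I'll confirm that by measuring and with a crop.

```bash
cat > h.py <<'E'
from cell import manip
import cv2,numpy as np
from scipy.spatial.transform import Rotation as R
def cloud(n,d):
    c=manip.camera_info(n);f=210/np.tan(np.radians(c["fovy"])/2)
    v,u=np.mgrid[:420,:560]
    P=np.stack([(u-c["cx"])/f*d,(v-c["cy"])/f*d,d],-1)
    return P@R.from_euler("xyz",c["orientation"]).as_matrix().T+c["eye"]
def grab(n):
    p,d=manip.camera(n);return p,cloud(n,d)
def masks(p):
    h,s,v=[x.astype(int) for x in cv2.split(cv2.cvtColor(p,cv2.COLOR_BGR2HSV))]
    k=(s>180)&(v>60)
    return dict(blue=k&(h>100)&(h<130),red=k&((h<6)|(h>172)),yellow=k&(h>23)&(h<34)&(v>120))
E
python3 - <<'E'
from h import *
for n in("top","side"):
    p=cv2.imread(f"pics/{n}0.png");W=cloud(n,np.load(f"pics/{n}0.npy"))
    for k,m in masks(p).items():
        N,L,S,C=cv2.connectedComponentsWithStats(m.astype(np.uint8))
        for i in range(1,N):
            if S[i,4]<60: continue
            w=W[L==i]; z=np.percentile(w[:,2],95)
            t=w[abs(w[:,2]-z)<5]
            (cx,cy),r=cv2.minEnclosingCircle(t[:,:2].astype(np.float32))
            print(n,k,C[i].round(),S[i,4],"ztop",z.round(1),"c",round(cx,1),round(cy,1),"dia",round(2*r,1),"zlow",np.percentile(w[:,2],1).round())
W=cloud("top",np.load("pics/top0.npy"))
for nm,(u,v) in dict(board=(335,115),boardL=(215,140),table=(200,250),plate=(434,185),plateC=(434,201),tray=(110,195),brassrim=(302,132),brassin=(302,143),steelin=(254,147)).items(): print(nm,W[v,u].round(1))
W2=cloud("side",np.load("pics/side0.npy"))
for nm,(u,v) in dict(board=(350,250),table=(160,200),plateC=(341,341),tray=(270,130)).items(): print("side",nm,W2[v,u].round(1))
a=cv2.imread("pics/top0.png")[100:260,190:470];b=cv2.imread("pics/side0.png")[140:310,210:420]
a=cv2.resize(a,(400,300),interpolation=3);b=cv2.resize(b,(370,300),interpolation=3)
cv2.imwrite("pics/crop1.png",np.hstack([a,b]))
E
```

```text
top red [535.  33.] 116 ztop 103.9 c 787.4 -524.3 dia 18.9 zlow 82.0
top red [325. 166.] 581 ztop 123.6 c 522.4 -107.6 dia 52.1 zlow 16.0
top red [370. 232.] 326 ztop 82.0 c 401.3 -195.4 dia 39.7 zlow 76.0
top red [373. 288.] 1455 ztop 153.4 c 298.4 -183.2 dia 75.3 zlow 147.0
top yellow [280. 167.] 611 ztop 123.5 c 520.3 -22.0 dia 53.0 zlow 117.0
side red [386.  51.] 95 ztop 180.0 c 881.6 475.6 dia 18.2 zlow 77.0
side red [335. 213.] 362 ztop 122.9 c 523.1 -107.8 dia 53.5 zlow 107.0
side red [239. 255.] 1230 ztop 152.8 c 298.5 -184.0 dia 78.4 zlow 123.0
side red [332. 248.] 72 ztop 18.7 c 522.9 -108.7 dia 63.6 zlow 12.0
side red [290. 268.] 233 ztop 81.8 c 401.2 -197.1 dia 40.6 zlow 76.0
side red [242. 293.] 407 ztop 81.4 c 299.9 -203.7 dia 62.0 zlow 9.0
board [ 650.9 -141.1   10.6]
boardL [598.  111.5  13.4]
table [368.5 142.7  -0.6]
plate [ 500.9 -344.     9.1]
plateC [ 467.  -341.6   12.8]
tray [484.1 332.2   4. ]
brassrim [603.8 -68.6  52.3]
brassin [590.3 -70.7  14.1]
steelin [581.3  29.5  19.1]
side board [ 560.6 -136.    13. ]
side table [151.3 133.9   1. ]
side plateC [ 467.  -344.7   13.2]
side tray [485.  340.7   4.9]
```

View pics/crop1.png

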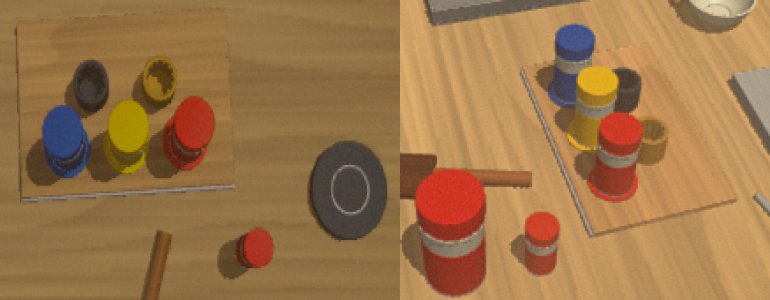

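The crop shows that the jar on the board's red disc (measured lid about 53 mm, top at about z=122) is the red jar meant. The others measure 40 mm (top 82) and 75 mm (top 153). The brass mould is at top-view pixel (302,142), behind yellow and red; the dark one at (254,145) stays put.

Next I'll measure the rest from both views.

```bash
python3 - <<'E'
from h import *
def mec(t):
    (cx,cy),r=cv2.minEnclosingCircle(t[:,:2].astype(np.float32));return f"c {cx:.1f} {cy:.1f} dia {2*r:.1f} n{len(t)} z {np.median(t[:,2]):.1f}"
for n in("top","side"):
    p=cv2.imread(f"pics/{n}0.png");W=cloud(n,np.load(f"pics/{n}0.npy"))
    h,s,v=[x.astype(int) for x in cv2.split(cv2.cvtColor(p,cv2.COLOR_BGR2HSV))]
    x,y,z=np.moveaxis(W,-1,0)
    for nm,cx,cy,lo,hi,r in(("red",522,-108,114,130,40),("yellow",520,-22,114,130,40),("blue",518,64,114,130,40),("brass",590,-70,51,64,32),("steel",585,30,51,64,32),("plate",467,-343,6,20,75)):
        m=(np.hypot(x-cx,y-cy)<r)&(z>lo)&(z<hi)
        m=cv2.morphologyEx(m.astype(np.uint8),cv2.MORPH_OPEN,np.ones((2,2)))>0
        print(n,nm,mec(W[m]))
    for nm,hl,hh in(("reddisc",0,6),("yellowdisc",22,34),("bluedisc",100,130)):
        m=(s>150)&(h>=hl)&(h<=hh)&(z>9)&(z<21)&(abs(x-520)<60)&(abs(y+22)<140)
        if m.sum()>10:print(n,nm,mec(W[m]))
    m=(z>22)&(z<36)&(x>300)&(x<680)&(y>240)&(y<430)
    print(n,"tray",[np.round(q,2) for q in cv2.minAreaRect(W[m][:,:2].astype(np.float32))],np.median(z[m]).round(1))
    m=(z>7)&(z<18)&(x>400)&(x<720)&(y>-200)&(y<180)
    print(n,"board",[np.round(q,2) for q in cv2.minAreaRect(W[m][:,:2].astype(np.float32))],np.median(z[m]).round(1))
E
```

```text
top red c 456.8 -78.4 dia 243.4 n649 z 120.9
top yellow c 454.8 -30.4 dia 202.9 n650 z 120.9
top blue c 450.6 22.4 dia 202.3 n645 z 120.9
top brass c 481.4 -51.6 dia 264.9 n231 z 56.3
top steel c 580.4 26.4 dia 54.6 n239 z 56.9
top plate c 422.3 -204.7 dia 409.3 n2229 z 12.8
top reddisc c 523.3 -105.2 dia 64.6 n119 z 16.1
top yellowdisc c 524.9 -24.4 dia 77.5 n168 z 16.2
top bluedisc c 507.3 51.4 dia 51.4 n17 z 16.3
top tray [array([487.5 , 328.46]), array([280.08, 122.42]), np.float64(1.18)] 30.2
top board [array([554.48, -15.88]), array([317.29, 379.55]), np.float64(2.11)] 13.1
side red c 408.1 -395.9 dia 784.5 n398 z 120.2
side yellow c 542.0 5.3 dia 125.3 n341 z 120.5
side blue c 410.5 -273.9 dia 1009.8 n302 z 120.2
side brass c 598.3 -60.0 dia 84.2 n133 z 55.1
side steel c 597.1 39.0 dia 89.4 n112 z 54.5
side plate c 365.6 -522.9 dia 521.2 n2284 z 12.7
side reddisc c 541.7 -64.5 dia 156.5 n107 z 16.3
side tray [array([486.25, 327.49]), array([281.19, 129.01]), np.float64(1.25)] 27.9
side board [array([555.76, -33.21]), array([313.29, 343.91]), np.float64(2.14)] 12.8
```

```bash
python3 - <<'E'
from h import *
def mec(t):
    (cx,cy),r=cv2.minEnclosingCircle(t[:,:2].astype(np.float32))
    lo,hi=np.percentile(t[:,:2],[1,99],axis=0)
    return f"mec {cx:.1f} {cy:.1f} dia {2*r:.1f} | mid {(lo+hi)/2} ext {hi-lo} n{len(t)} z {np.median(t[:,2]):.1f}"
np.set_printoptions(precision=1,suppress=True)
for n in("top","side"):
    p=cv2.imread(f"pics/{n}0.png");W=cloud(n,np.load(f"pics/{n}0.npy"))
    h,s,v=[x.astype(int) for x in cv2.split(cv2.cvtColor(p,cv2.COLOR_BGR2HSV))]
    x,y,z=np.moveaxis(W,-1,0)
    for nm,cx,cy,lo,hi,r in(("red",522,-108,116,126,38),("yellow",520,-22,116,126,38),("blue",518,64,116,126,38),("brass",594,-73,53,62,33),("steel",589,27,53,62,33),("plate",467,-343,7,20,75)):
        m=(np.hypot(x-cx,y-cy)<r)&(z>lo)&(z<hi)
        m&=cv2.morphologyEx(m.astype(np.uint8),cv2.MORPH_OPEN,np.ones((3,3)) if nm not in("brass","steel") else np.ones((1,1)))>0
        print(n,nm,mec(W[m]))
    m=(v<95)&(s<110)&(np.hypot(x-467,y+343)<75)&(z>4); print(n,"platecol",mec(W[m]))
    m=(np.hypot(x-467,y+343)<28)&(v>105)&(z>4); print(n,"ring",mec(W[m]))
E
```

```text
top red mec 523.3 -107.7 dia 53.8 | mid [ 522.6 -107.4] ext [50.3 49.7] n642 z 121.0
top yellow mec 520.6 -21.3 dia 54.3 | mid [520.4 -22. ] ext [50.4 50.1] n646 z 120.9
top blue mec 515.5 64.2 dia 53.9 | mid [515.8  63.7] ext [50.5 50.3] n638 z 121.0
top brass mec 584.1 -66.9 dia 49.9 | mid [584.2 -66.2] ext [45.3 47.9] n190 z 57.4
top steel mec 580.4 30.1 dia 50.2 | mid [580.1  29.9] ext [45.8 48.1] n223 z 57.6
top plate mec 468.7 -341.4 dia 111.4 | mid [ 467.4 -341.4] ext [103.3 102. ] n2214 z 12.9
top platecol mec 467.3 -341.6 dia 109.8 | mid [ 466.9 -341.4] ext [102.7 101.8] n2030 z 12.9
top ring mec 467.8 -342.8 dia 55.5 | mid [ 467.1 -342.6] ext [53.9 53.9] n102 z 12.8
side red mec 523.4 -108.9 dia 55.6 | mid [ 522.1 -108.9] ext [49.4 50.2] n383 z 120.5
side yellow mec 519.2 -21.0 dia 55.6 | mid [518.9 -23. ] ext [50.6 49.1] n322 z 120.7
side blue mec 515.4 62.4 dia 56.0 | mid [514.4  63.6] ext [50.5 51.2] n281 z 120.6
side brass mec 584.0 -68.1 dia 52.7 | mid [586.7 -68.5] ext [40.4 50.5] n117 z 56.8
side steel mec 578.9 29.9 dia 52.8 | mid [583.3  29.3] ext [37.7 50.5] n100 z 57.0
side plate mec 467.5 -342.7 dia 111.4 | mid [ 467.1 -343.5] ext [102.6 102.8] n2270 z 12.7
side platecol mec 465.4 -347.7 dia 105.2 | mid [ 471.2 -368.4] ext [90.  53.5] n20 z 12.1
side ring mec 467.0 -343.1 dia 55.8 | mid [ 466.8 -343.2] ext [52.  52.3] n583 z 13.2
```

Request:
step_arm:
  series: [30, -38, 0, -0.1, 0.28, 30, -38, 0, -0.15, 0.28, 30, -38, 0, -0.15, 0.28, 30, -38, 0, -0.15, 0.28, 30, -38, 0, -0.15, 0.28, 30, -38, 0, -0.15, 0.28, 30, -38, 0, -0.15, 0.28, 30, -38, 0, -0.15, 0.28, 30, -38, 0, -0.086, 0.28, 30, -38, 0, 0, 0.28, 30, -38, 0, 0, 0.28, 20, -43, 0, 0, 0.28, 0, 0, 0, 0, 0.28, 0, 0, 0, 0, 0.28, 0, 0, 0, 0, 0.28]
  squeeze: 25

```text
clock: 1.98
eef_pos: [515.2, 64.4, 209.0]
eef_rot: [-3.142, -0.0, 1.601]
wrist_force: [0.0, 0.2, 0.1]
finger_gap: 68.1
finger_force: 0.0
```

Request:
step_arm:
  series: [0, -0.9, -30, 0, 0.28, 0, 0, -30, 0, 0.28, 0, 0, -30, 0, 0.28, 0, 0, -25, 0, 0.28, 0, 0, -18, 0, 0.28, 0, 0, 0, 0, 0.28, 0, 0, 0, 0, 0.28, 0, 0, 0, 0, 0.7, 0, 0, 0, 0, 0.7, 0, 0, 0, 0, 0.7, 0, 0, 0, 0, 0.7, 0, 0, 0, 0, 0.7]

```text
clock: 3.48
eef_pos: [515.9, 62.6, 76.6]
eef_rot: [3.141, -0.0, 1.6]
wrist_force: [-0.5, 0.9, 6.1]
finger_gap: 53.9
finger_force: 25.0
```

Request:
step_arm:
  series: [0, 0, 0, 0, 0.3, 0, 0, 0, 0, 0.3, 0, 0.5, -8, 0, 0.3, 0, 0, -6, 0, 0.3, 0, 0, 0, 0, 0.3, 0, 0, 0, 0, 0.7, 0, 0, 0, 0, 0.7, 0, 0, 0, 0, 0.7, 0, 0, 0, 0, 0.7, 0, 0, 0, 0, 0.7]

```text
clock: 4.72
eef_pos: [515.7, 63.1, 62.1]
eef_rot: [3.141, -0.0, 1.6]
wrist_force: [0.2, 0.6, 0.7]
finger_gap: 54.0
finger_force: 25.0
```

Request:
step_arm:
  series: [0, 0, 5, 0, 0.7, 0, 0, 20, 0, 0.7, 0, 0, 40, 0, 0.7, 0, 0, 40, 0, 0.7, 0, 0, 25, 0, 0.7, 0, 0, 0, 0, 0.7, 0, 0, 0, 0, 0.7]

```text
clock: 5.6
eef_pos: [515.0, 63.0, 190.6]
eef_rot: [-3.14, 0.0, 1.6]
wrist_force: [-0.6, 0.4, -2.5]
finger_gap: 53.7
finger_force: 25.0
```

```bash
python3 - <<'E'
from h import *
p,W=grab("side");cv2.imwrite("pics/lift.png",cv2.resize(p[60:300,180:500],(800,600),interpolation=3))
h,s,v=[x.astype(int) for x in cv2.split(cv2.cvtColor(p,cv2.COLOR_BGR2HSV))]
x,y,z=np.moveaxis(W,-1,0)
m=(s>150)&(h>100)&(h<130)&(z>10)&(z<22)&(abs(x-516)<60)&(abs(y-63)<60)
print(cv2.minEnclosingCircle(W[m][:,:2].astype(np.float32)),m.sum())
E
```

```text
((0.0, 0.0), 0.0) 0
```

View pics/lift.png

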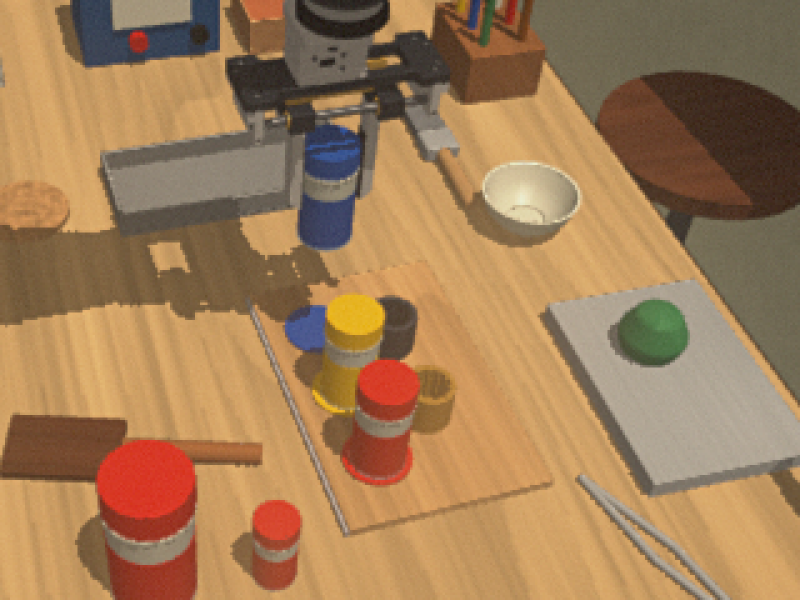

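The blue jar hangs upright in the grip and its disc is free at crop pixel (312,328). I'll take it to the far end of the tray.

Request:
step_arm:
  series: [4, 20, 0, 0, 0.7, 7, 35, 0, 0, 0.7, 7, 35, 0, 0, 0.7, 7, 35, 0, 0, 0.7, 7, 35, 0, 0, 0.7, 7, 35, 0, 0, 0.7, 7, 35, 0, 0, 0.7, 5, 35, 0, 0, 0.7, 0, 0, -30, 0, 0.7, 0, 0, -40, 0, 0.7, 0, 0, -30, 0, 0.7, 0, 0, -20, 0, 0.7, 0, 0, -7, 0, 0.7, 0, 0, 0, 0, 0.7, 0, 0, -4, 0, 0.7, 0, 0, -3, 0, 0.7, 0, 0, -3, 0, 0.7, 0, 0, 0, 0, 0.7]

```text
clock: 7.9
eef_pos: [566.5, 328.0, 54.7]
eef_rot: [-3.141, 0.0, 1.6]
wrist_force: [-0.7, -0.3, -1.7]
finger_gap: 53.6
finger_force: 25.0
```

Request:
step_arm:
  series: [0, 0, -1, 0, 0.7, 0, 0, -1, 0, 0.7, 0, 0, 0, 0, 0.7, 0, 0, 0, 0, 0.7]

```text
clock: 8.4
eef_pos: [566.6, 328.1, 53.0]
eef_rot: [3.141, -0.0, 1.6]
wrist_force: [0.4, -1.5, -1.3]
finger_gap: 53.5
finger_force: 25.0
```

Request:
step_arm:
  series: [0, 0, -0.8, 0, 0.7, 0, 0, 0, 0, 0.32, 0, 0, 0, 0, 0.32, 0, 0, 0, 0, 0.32, 0, 0, 20, 0, 0.32, 0, 0, 40, 0, 0.32, 0, 0, 40, 0, 0.32, 0, 0, 40, 0, 0.28, -4, -30, 0, 0, 0.28, -5, -40, 0, 0, 0.28, -5, -40, 0, 0, 0.28, -5, -40, 0, 0, 0.28, -5, -40, 0, 0, 0.28, -5, -40, 0, 0, 0.28, -5, -40, 0, 0, 0.28, -5, -40, 0, 0, 0.28, -5, -30, 0, 0, 0.28, -3, -10, 0, 0, 0.28, 0, 0, 0, 0, 0.28, 0, 0, 0, 0, 0.28]

```text
clock: 10.9
eef_pos: [519.8, -21.0, 192.4]
eef_rot: [3.141, -0.0, 1.601]
wrist_force: [-0.3, -0.1, -0.4]
finger_gap: 67.8
finger_force: 0.0
```

Request:
step_arm:
  series: [0, -1, -30, 0, 0.28, 0, 0, -35, 0, 0.28, 0, 0, -30, 0, 0.28, 0, 0, -25, 0, 0.28, 0, 0, -10, 0, 0.28, 0, 0, 0, 0, 0.28, 0, 0, 0, 0, 0.7, 0, 0, 0, 0, 0.7, 0, 0, 0, 0, 0.7, 0, 0, 0, 0, 0.7, 0, 0, 5, 0, 0.7, 0, 0, 20, 0, 0.7, 0, 0, 35, 0, 0.7, 0, 0, 40, 0, 0.7, 0, 0, 30, 0, 0.7, 0, 0, 0, 0, 0.7]

```text
clock: 12.9
eef_pos: [520.2, -23.0, 193.9]
eef_rot: [3.138, 0.001, 1.6]
wrist_force: [-0.3, -0.0, -2.4]
finger_gap: 53.5
finger_force: 25.0
```

Request:
step_arm:
  series: [-3, 25, 0, 0, 0.7, -4, 40, 0, 0, 0.7, -4, 40, 0, 0, 0.7, -4, 40, 0, 0, 0.7, -4, 40, 0, 0, 0.7, -4, 40, 0, 0, 0.7, -4, 40, 0, 0, 0.7, -4, 40, 0, 0, 0.7, -3, 30, 0, 0, 0.7, 0, 15, 0, 0, 0.7, 0, 0, -30, 0, 0.7, 0, 0, -40, 0, 0.7, 0, 0, -30, 0, 0.7, 0, 0, -20, 0, 0.7, 0, 0, -10, 0, 0.7, 0, 0, -5, 0, 0.7, 0, 0, -3, 0, 0.7, 0, 0, -2, 0, 0.7, 0, 0, 0, 0, 0.7]

```text
clock: 15.28
eef_pos: [486.0, 327.3, 53.0]
eef_rot: [3.14, -0.001, 1.6]
wrist_force: [0.1, -1.6, 2.4]
finger_gap: 53.4
finger_force: 25.0
```

Request:
step_arm:
  series: [0, 0, 0, 0, 0.32, 0, 0, 0, 0, 0.32, 0, 0, 0, 0, 0.32, 0, 0, 20, 0, 0.32, 0, 0, 40, 0, 0.32, 0, 0, 40, 0, 0.32, 0, 0, 40, 0, 0.28, 3, -25, 0, 0, 0.28, 3.5, -45, 0, 0, 0.28, 3.5, -45, 0, 0, 0.28, 3.5, -45, 0, 0, 0.28, 3.5, -45, 0, 0, 0.28, 3.5, -45, 0, 0, 0.28, 3.5, -45, 0, 0, 0.28, 3.5, -45, 0, 0, 0.28, 3, -45, 0, 0, 0.28, 3, -35, 0, 0, 0.28, 3, -15, 0, 0, 0.28, 0, 0, 0, 0, 0.28, 0, 0, 0, 0, 0.28]

```text
clock: 17.77
eef_pos: [522.1, -106.9, 192.1]
eef_rot: [-3.142, -0.0, 1.601]
wrist_force: [0.6, -0.3, -0.7]
finger_gap: 67.7
finger_force: 0.0
```

Request:
step_arm:
  series: [0.5, -1, -30, 0, 0.28, 0, 0, -35, 0, 0.28, 0, 0, -30, 0, 0.28, 0, 0, -25, 0, 0.28, 0, 0, -10, 0, 0.28, 0, 0, 0, 0, 0.28, 0, 0, 0, 0, 0.7, 0, 0, 0, 0, 0.7, 0, 0, 0, 0, 0.7, 0, 0, 0, 0, 0.7, 0, 0, 5, 0, 0.7, 0, 0, 20, 0, 0.7, 0, 0, 35, 0, 0.7, 0, 0, 40, 0, 0.7, 0, 0, 30, 0, 0.7, 0, 0, 0, 0, 0.7]

```text
clock: 19.77
eef_pos: [523.2, -109.1, 193.8]
eef_rot: [3.138, 0.001, 1.6]
wrist_force: [-0.0, 0.5, -3.2]
finger_gap: 53.6
finger_force: 25.0
```

Request:
step_arm:
  series: [-5, 15, 0, 0, 0.7, -10, 40, 0, 0, 0.7, -11, 40, 0, 0, 0.7, -11, 40, 0, 0, 0.7, -11, 40, 0, 0, 0.7, -11, 40, 0, 0, 0.7, -11, 40, 0, 0, 0.7, -11, 40, 0, 0, 0.7, -11, 40, 0, 0, 0.7, -11, 40, 0, 0, 0.7, -10, 40, 0, 0, 0.7, -4, 21, 0, 0, 0.7, 0, 0, -30, 0, 0.7, 0, 0, -40, 0, 0.7, 0, 0, -30, 0, 0.7, 0, 0, -20, 0, 0.7, 0, 0, -10, 0, 0.7, 0, 0, -5, 0, 0.7, 0, 0, -3, 0, 0.7, 0, 0, -2, 0, 0.7]

```text
clock: 22.28
eef_pos: [406.0, 327.4, 52.9]
eef_rot: [3.14, -0.001, 1.6]
wrist_force: [-2.0, -1.6, 13.8]
finger_gap: 53.4
finger_force: 25.0
```

Request:
step_arm:
  series: [0, 0, 0.5, 0, 0.7, 0, 0, 0, 0, 0.32, 0, 0, 0, 0, 0.32, 0, 0, 0, 0, 0.32, 0, 0, 20, 0, 0.32, 0, 0, 40, 0, 0.32, 0, 0, 40, 0, 0.32, 0, 0, 40, 0, 0.28]

```text
clock: 23.28
eef_pos: [405.5, 327.0, 194.0]
eef_rot: [3.142, -0.0, 1.6]
wrist_force: [0.4, 0.7, -0.5]
finger_gap: 67.5
finger_force: 0.0
```

```bash
cat >> h.py <<'E'
def discs(n,p,W):
    h,s,v=[a.astype(int) for a in cv2.split(cv2.cvtColor(p,cv2.COLOR_BGR2HSV))]
    x,y,z=np.moveaxis(W,-1,0)
    for nm,hl,hh,cy in(("red",-1,6,-108),("yellow",22,34,-22),("blue",100,130,63.5)):
        m=(s>140)&((h>=hl)&(h<=hh)|(nm=="red")&(h>172))&(z>8)&(z<24)&(abs(x-520)<60)&(abs(y-cy)<42)
        if m.sum()>20:
            e=cv2.minEnclosingCircle(W[m][:,:2].astype(np.float32));lo,hi=np.percentile(W[m][:,:2],[.5,99.5],axis=0)
            print(n,nm,"disc",np.round(e[0],1),round(2*e[1],1),"mid",((lo+hi)/2).round(1),(hi-lo).round(1),m.sum(),np.median(z[m]).round(1))
def rim(n,W,nm,cx,cy,r,lo,hi):
    x,y,z=np.moveaxis(W,-1,0);m=(np.hypot(x-cx,y-cy)<r)&(z>lo)&(z<hi)
    if m.sum()>20:
        e=cv2.minEnclosingCircle(W[m][:,:2].astype(np.float32));print(n,nm,np.round(e[0],1),round(2*e[1],1),m.sum(),np.median(z[m]).round(1))
E
python3 - <<'E'
from h import *
I=[]
for n in("top","side"):
    p,W=grab(n);I.append(p);discs(n,p,W)
    for nm,a,b in(("brass",584,-67),("steel",580,30)): rim(n,W,nm,a,b,35,53,62)
    for nm,a in(("blue",566),("yellow",486),("red",406)): rim(n,W,nm,a,328,36,106,116)
cv2.imwrite("pics/mid.png",np.hstack([cv2.resize(i,(400,300),interpolation=3) for i in I]))
E
```

```text
top red disc [ 523.5 -105.3] 65.4 mid [ 523.4 -106.1] [61.  60.4] 739 15.9
top yellow disc [520.  -20.2] 67.0 mid [519.5 -20.1] [64.5 62.2] 792 16.0
top blue disc [515.3  65.7] 61.9 mid [514.7  65.1] [58.7 58.3] 601 16.1
top brass [583.8 -66.5] 49.7 229 57.6
top steel [580.3  30.2] 50.0 231 57.9
top blue [566.3 328.9] 54.3 626 111.3
top yellow [486.3 328. ] 54.0 649 111.2
top red [406.5 328. ] 54.3 656 111.4
side red disc [ 522.8 -105.7] 67.6 mid [ 523.4 -105. ] [61.8 62.8] 487 15.6
side yellow disc [519.6 -19.5] 63.6 mid [519.8 -19. ] [59.1 60.2] 332 15.9
side brass [584.5 -68.9] 54.0 165 56.7
side steel [578.   30.2] 54.1 138 56.6
side blue [566.7 327.8] 59.6 188 110.6
side yellow [488.8 326.7] 60.3 198 110.4
side red [403.6 327.3] 56.1 207 110.6
```

View pics/mid.png

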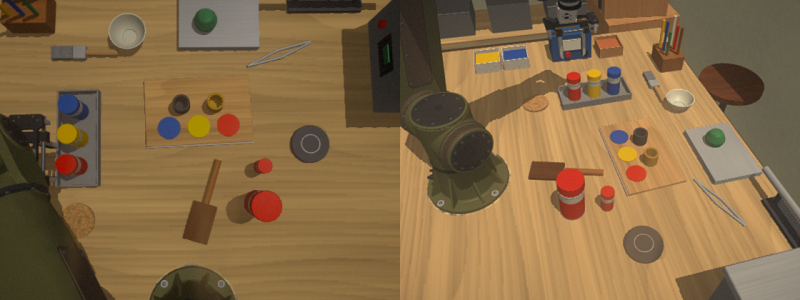

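The picture shows all three jars upright in the tray (left panel (70,105)-(70,163)). The discs are free and both moulds are unmoved. Next is the brass mould.

Request:
step_arm:
  series: [10, -20, 0, 0, 0.28, 18, -40, 0, 0, 0.28, 18, -40, 0, 0, 0.28, 18, -40, 0, 0, 0.28, 18, -40, 0, 0, 0.28, 18, -40, 0, 0, 0.28, 18, -40, 0, 0, 0.28, 18, -40, 0, 0, 0.28, 18, -40, 0, 0, 0.28, 15, -35, 0, 0, 0.28, 9.5, -20, 0, 0, 0.28, 0, 0, 0, 0, 0.28, 0, 0, -30, 0, 0.28, 0, 0, -40, 0, 0.28, 0, 0, 0, 0, 0.28, 0, 0, 0, 0, 0.28]

```text
clock: 25.38
eef_pos: [584.6, -67.3, 124.3]
eef_rot: [3.14, 0.0, 1.601]
wrist_force: [0.4, 0.4, 0.9]
finger_gap: 67.7
finger_force: 0.0
```

Request:
step_arm:
  series: [-0.4, -0.3, -30, 0, 0.28, 0, 0, -25, 0, 0.28, 0, 0, -15, 0, 0.28, 0, 0, -6, 0, 0.28, 0, 0, 0, 0, 0.28, 0, 0, 0, 0, 0.28, 0, 0, 0, 0, 0.7, 0, 0, 0, 0, 0.7, 0, 0, 0, 0, 0.7, 0, 0, 0, 0, 0.7, 0, 0, 0, 0, 0.7]
  squeeze: 40

```text
clock: 26.75
eef_pos: [583.9, -68.3, 47.0]
eef_rot: [3.141, 0.0, 1.6]
wrist_force: [-0.1, -0.3, 4.6]
finger_gap: 49.5
finger_force: 40.0
```

Request:
step_arm:
  series: [0, 0, 5, 0, 0.7, 0, 0, 20, 0, 0.7, 0, 0, 35, 0, 0.7, 0, 0, 10, 0, 0.7, -7, -15, 0, 0, 0.7, -15, -35, 0, 0, 0.7, -15, -35, 0, 0, 0.7, -15, -35, 0, 0, 0.7, -15, -35, 0, 0, 0.7, -15, -35, 0, 0, 0.7, -15, -35, 0, 0, 0.7, -13, -30, 0, 0, 0.7, -7, -20, 0, 0, 0.7, 0, 0, 0, 0, 0.7, 0, 0, -25, 0, 0.7, 0, 0, -25, 0, 0.7, 0, 0, 0, 0, 0.7, 0, 0, 0, 0, 0.7]

```text
clock: 29.0
eef_pos: [467.2, -343.1, 67.5]
eef_rot: [3.141, 0.001, 1.6]
wrist_force: [-0.2, -0.6, -4.6]
finger_gap: 49.6
finger_force: 40.0
```

Request:
step_arm:
  series: [0, 0.5, -10, 0, 0.7, 0, 0, -6, 0, 0.7, 0, 0, -2, 0, 0.7, 0, 0, -1.5, 0, 0.7, 0, 0, -1, 0, 0.7, 0, 0, 0, 0, 0.7]

```text
clock: 29.75
eef_pos: [466.7, -342.9, 47.0]
eef_rot: [3.141, 0.0, 1.6]
wrist_force: [-4.1, 3.0, 5.6]
finger_gap: 49.5
finger_force: 40.0
```

Request:
step_arm:
  series: [0, 0, 0.5, 0, 0.7, 0, 0, 0, 0, 0.3, 0, 0, 0, 0, 0.28, 0, 0, 0, 0, 0.28, 0, 0, 20, 0, 0.28, 0, 0, 40, 0, 0.28, 0, 0, 45, 0, 0.28, 0, 0, 41, 0, 0.28, -2, 20, 0, 0, 0.28, -4, 40, 0, 0, 0.28, -4, 45, 0, 0, 0.28, -4, 45, 0, 0, 0.28, -4, 45, 0, 0, 0.28, -4, 45, 0, 0, 0.28, -4, 45, 0, 0, 0.28, -4, 45, 0, 0, 0.28, -4, 45, 0, 0, 0.28, -4, 45, 0, 0, 0.28, -4, 45, 0, 0, 0.28]

```text
clock: 32.12
eef_pos: [424.5, 123.7, 192.9]
eef_rot: [3.141, -0.0, 1.6]
wrist_force: [0.1, -0.8, 0.1]
finger_gap: 68.1
finger_force: 0.0
```

Request:
step_arm:
  series: [-4, 45, 0, 0, 0.28, -4, 45, 0, 0, 0.28, -4, 45, 0, 0, 0.28, -4, 40, 0, 0, 0.28, -3, 20, 0, 0, 0.28, 0, 10, 0, 0, 0.28, 0, 0, 0, 0, 0.28, 0, 0, 0, 0, 0.28]

```text
clock: 33.12
eef_pos: [406.0, 326.4, 192.7]
eef_rot: [3.142, 0.0, 1.599]
wrist_force: [-0.0, -0.3, 0.4]
finger_gap: 67.6
finger_force: 0.0
```

```bash
python3 - <<'E'
from h import *
I=[]
for n in("top","side"):
    p,W=grab(n);I.append(p)
    rim(n,W,"brass",467,-343,40,53,62);rim(n,W,"steel",580,30,35,53,62);rim(n,W,"plate",467,-343,75,8,18)
    for nm,a in(("blue",566),("yellow",486),("red",406)): rim(n,W,nm,a,328,36,106,116)
cv2.imwrite("pics/brass.png",np.hstack([cv2.resize(i,(400,300),interpolation=3) for i in (I[0][120:270,340:540],I[1][260:410,240:440])]))
E
```

```text
top brass [ 465.9 -340.9] 50.3 254 57.2
top steel [580.3  30.3] 50.3 236 57.8
top plate [ 468.1 -341.4] 110.0 1601 12.7
top blue [565.8 328.9] 55.4 626 111.4
top yellow [486.4 328.2] 54.5 644 111.2
top red [407.  328.2] 55.2 658 111.3
side brass [ 465.8 -341.3] 51.3 256 57.2
side steel [578.9  29.2] 53.8 143 57.0
side plate [ 468.  -343.2] 112.0 1561 12.6
side blue [562.8 329.1] 59.2 190 110.8
side yellow [486.9 326.7] 57.9 192 110.6
side red [405.7 327.8] 58.2 202 110.7
```

View pics/brass.png

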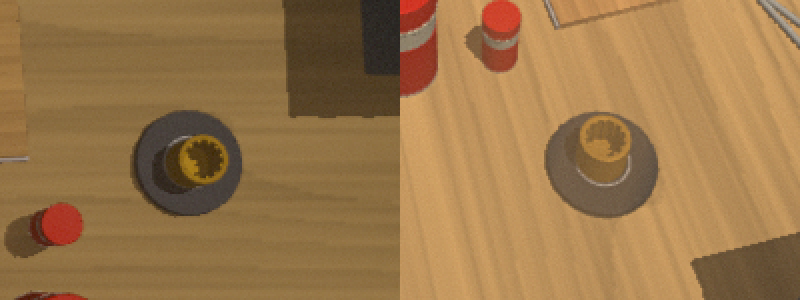

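The brass mould stands upright on the plate (left panel (203,160)), within about 2 mm of its middle. I'll now take the red jar back to its disc at (523.2,-106).

Request:
step_arm:
  series: [0.5, 1.5, -30, 0, 0.28, 0, 0, -40, 0, 0.28, 0, 0, -35, 0, 0.28, 0, 0, -25, 0, 0.28, 0, 0, -10, 0, 0.28, 0, 0, 0, 0, 0.28, 0, 0, 0, 0, 0.7, 0, 0, 0, 0, 0.7, 0, 0, 0, 0, 0.7, 0, 0, 0, 0, 0.7, 0, 0, 5, 0, 0.7, 0, 0, 20, 0, 0.7, 0, 0, 35, 0, 0.7, 0, 0, 40, 0, 0.7, 0, 0, 40, 0, 0.7, 0, 0, 0, 0, 0.7]
  squeeze: 25

```text
clock: 35.22
eef_pos: [406.9, 329.3, 195.5]
eef_rot: [3.138, -0.003, 1.6]
wrist_force: [0.4, -0.2, -3.1]
finger_gap: 53.7
finger_force: 25.0
```

Request:
step_arm:
  series: [5, -19, 0, 0, 0.7, 10, -40, 0, 0, 0.7, 11, -40, 0, 0, 0.7, 11, -40, 0, 0, 0.7, 11, -40, 0, 0, 0.7, 11, -40, 0, 0, 0.7, 11, -40, 0, 0, 0.7, 11, -40, 0, 0, 0.7, 11, -40, 0, 0, 0.7, 11, -40, 0, 0, 0.7, 9, -35, 0, 0, 0.7, 4.5, -20, 0, 0, 0.7, 0, 0, -30, 0, 0.7, 0, 0, -40, 0, 0.7, 0, 0, -30, 0, 0.7, 0, 0, -15, 0, 0.7, 0, 0, -5, 0, 0.7, 0, 0, 0, 0, 0.7, 0, 0, 0, 0, 0.7]

```text
clock: 37.6
eef_pos: [523.1, -105.3, 73.6]
eef_rot: [3.14, 0.0, 1.6]
wrist_force: [-0.3, -0.5, -1.9]
finger_gap: 53.3
finger_force: 25.0
```

Request:
step_arm:
  series: [0, -0.5, -5, 0, 0.7, 0, 0, -3, 0, 0.7, 0, 0, -1.5, 0, 0.7, 0, 0, -1, 0, 0.7, 0, 0, 0, 0, 0.7]

```text
clock: 38.22
eef_pos: [522.8, -105.9, 63.6]
eef_rot: [3.141, 0.0, 1.6]
wrist_force: [-9.5, 1.1, 17.3]
finger_gap: 53.6
finger_force: 25.0
```

Request:
step_arm:
  series: [0, 0, 0.7, 0, 0.7, 0, 0, 0, 0, 0.32, 0, 0, 0, 0, 0.32, 0, 0, 0, 0, 0.32, 0, 0, 20, 0, 0.32, 0, 0, 40, 0, 0.32, 0, 0, 40, 0, 0.32, 0, 0, 30, 0, 0.32, -3, 23, 0, 0, 0.32, -3.5, 45, 0, 0, 0.32, -3.5, 45, 0, 0, 0.32, -3.5, 45, 0, 0, 0.32, -3.5, 45, 0, 0, 0.32, -3.5, 45, 0, 0, 0.32, -3.5, 45, 0, 0, 0.32, -3.5, 45, 0, 0, 0.32, -3, 45, 0, 0, 0.32, -3, 35, 0, 0, 0.32, -3, 15, 0, 0, 0.32, 0, 0, 0, 0, 0.32]

```text
clock: 40.72
eef_pos: [486.0, 327.3, 192.6]
eef_rot: [-3.141, 0.0, 1.601]
wrist_force: [0.8, -0.4, -0.2]
finger_gap: 63.7
finger_force: 0.0
```

Request:
step_arm:
  series: [0, 0, 0, 0, 0.32]

```text
clock: 40.85
eef_pos: [486.5, 326.2, 192.9]
eef_rot: [3.142, 0.0, 1.599]
wrist_force: [-0.2, -0.1, 0.2]
finger_gap: 63.9
finger_force: 0.0
```

Request:
step_arm:
  series: [0, 0.7, -30, 0, 0.32, 0, 0, -40, 0, 0.32, 0, 0, -35, 0, 0.32, 0, 0, -25, 0, 0.32, 0, 0, -10, 0, 0.32, 0, 0, 0, 0, 0.32, 0, 0, 0, 0, 0.7, 0, 0, 0, 0, 0.7, 0, 0, 0, 0, 0.7, 0, 0, 0, 0, 0.7, 0, 0, 5, 0, 0.7, 0, 0, 20, 0, 0.7, 0, 0, 35, 0, 0.7, 0, 0, 40, 0, 0.7, 0, 0, 40, 0, 0.7, 0, 0, 0, 0, 0.7]

```text
clock: 42.85
eef_pos: [487.0, 328.5, 196.0]
eef_rot: [3.137, -0.002, 1.6]
wrist_force: [0.1, -0.5, -3.5]
finger_gap: 53.4
finger_force: 25.0
```

Request:
step_arm:
  series: [3, -22.5, 0, 0, 0.7, 4, -40, 0, 0, 0.7, 4, -40, 0, 0, 0.7, 4, -40, 0, 0, 0.7, 4, -40, 0, 0, 0.7, 4, -40, 0, 0, 0.7, 4, -40, 0, 0, 0.7, 3, -40, 0, 0, 0.7, 2, -30, 0, 0, 0.7, 1.3, -15, 0, 0, 0.7, 0, 0, -30, 0, 0.7, 0, 0, -40, 0, 0.7, 0, 0, -30, 0, 0.7, 0, 0, -15, 0, 0.7, 0, 0, -5, 0, 0.7, 0, 0, 0, 0, 0.7, 0, 0, 0, 0, 0.7]

```text
clock: 44.98
eef_pos: [520.0, -19.5, 73.8]
eef_rot: [3.14, 0.0, 1.6]
wrist_force: [-0.3, -0.0, -2.9]
finger_gap: 53.3
finger_force: 25.0
```

Request:
step_arm:
  series: [-0.3, -0.5, -5, 0, 0.7, 0, 0, -3, 0, 0.7, 0, 0, -1.5, 0, 0.7, 0, 0, -0.8, 0, 0.7, 0, 0, 0, 0, 0.7, 0, 0, 0.3, 0, 0.7, 0, 0, 0, 0, 0.32, 0, 0, 0, 0, 0.32, 0, 0, 0, 0, 0.32]

```text
clock: 46.1
eef_pos: [519.2, -20.0, 62.7]
eef_rot: [-3.141, -0.0, 1.6]
wrist_force: [-0.1, 0.3, 0.5]
finger_gap: 63.6
finger_force: 0.0
```

Request:
step_arm:
  series: [0, 0, 20, 0, 0.32, 0, 0, 40, 0, 0.32, 0, 0, 40, 0, 0.32, 0, 0, 30, 0, 0.32, 3, 23.5, 0, 0, 0.32, 5, 40, 0, 0, 0.32, 5, 40, 0, 0, 0.32, 5, 40, 0, 0, 0.32, 5, 40, 0, 0, 0.32, 5, 40, 0, 0, 0.32, 5, 40, 0, 0, 0.32, 5, 40, 0, 0, 0.32, 5, 30, 0, 0, 0.32, 3, 15, 0, 0, 0.32, 0, 0, 0, 0, 0.32, 0, 0, 0, 0, 0.32]

```text
clock: 48.1
eef_pos: [565.3, 327.5, 192.9]
eef_rot: [-3.142, 0.0, 1.599]
wrist_force: [0.4, -0.4, 0.3]
finger_gap: 64.0
finger_force: 0.0
```

Request:
step_arm:
  series: [0.7, 1, -30, 0, 0.32, 0, 0, -40, 0, 0.32, 0, 0, -35, 0, 0.32, 0, 0, -25, 0, 0.32, 0, 0, -10, 0, 0.32, 0, 0, 0, 0, 0.32, 0, 0, 0, 0, 0.7, 0, 0, 0, 0, 0.7, 0, 0, 0, 0, 0.7, 0, 0, 0, 0, 0.7, 0, 0, 5, 0, 0.7, 0, 0, 20, 0, 0.7, 0, 0, 35, 0, 0.7, 0, 0, 40, 0, 0.7, 0, 0, 40, 0, 0.7, 0, 0, 0, 0, 0.7]

```text
clock: 50.1
eef_pos: [566.9, 330.0, 197.4]
eef_rot: [3.136, -0.003, 1.6]
wrist_force: [-0.3, -0.1, -2.9]
finger_gap: 53.9
finger_force: 25.0
```

Request:
step_arm:
  series: [-4, -18, 0, 0, 0.7, -7, -35, 0, 0, 0.7, -8, -40, 0, 0, 0.7, -8, -40, 0, 0, 0.7, -8, -40, 0, 0, 0.7, -8, -40, 0, 0, 0.7, -6, -35, 0, 0, 0.7, -2, -15, 0, 0, 0.7, 0, 0, -30, 0, 0.7, 0, 0, -40, 0, 0.7, 0, 0, -30, 0, 0.7, 0, 0, -15, 0, 0.7, 0, 0, -5, 0, 0.7, 0, 0, 0, 0, 0.7, 0, 0, 0, 0, 0.7]

```text
clock: 51.98
eef_pos: [515.4, 66.6, 73.8]
eef_rot: [3.14, -0.0, 1.6]
wrist_force: [0.4, 0.7, -1.7]
finger_gap: 53.4
finger_force: 25.0
```

Request:
step_arm:
  series: [0, -0.9, -5, 0, 0.7, 0, 0, -3, 0, 0.7, 0, 0, -1.5, 0, 0.7, 0, 0, -0.8, 0, 0.7, 0, 0, 0, 0, 0.7, 0, 0, 0.3, 0, 0.7, 0, 0, 0, 0, 0.32, 0, 0, 0, 0, 0.32, 0, 0, 0, 0, 0.32]

```text
clock: 53.1
eef_pos: [514.8, 65.6, 62.7]
eef_rot: [-3.141, -0.0, 1.6]
wrist_force: [-0.2, -0.1, 1.2]
finger_gap: 63.9
finger_force: 0.0
```

Request:
step_arm:
  series: [0, 0, 20, 0, 0.3, 0, 0, 40, 0, 0.3, 0, 0, 40, 0, 0.3, 0, 0, 30, 0, 0.3, 0, 25, 0, 0, 0.3, 0, 40, 0, 0, 0.3, 0, 40, 0, 0, 0.3, 0, 40, 0, 0, 0.3, 0, 40, 0, 0, 0.3, 0, 40, 0, 0, 0.3, 0, 30, 0, 0, 0.3, 0, 0, 0, 0, 0.3, 0, 0, 0, 0, 0.3]

```text
clock: 54.72
eef_pos: [514.9, 319.9, 192.6]
eef_rot: [-3.141, 0.0, 1.6]
wrist_force: [0.5, 1.0, 0.4]
finger_gap: 65.7
finger_force: 0.0
```

```bash
python3 - <<'E'
from h import *
I=[]
for n in("top","side"):
    p,W=grab(n);I.append(p)
    rim(n,W,"brass",467,-343,40,53,62);rim(n,W,"steel",580,30,35,53,62)
    for nm,a,b in(("red",523,-106),("yellow",520,-20),("blue",515.5,65.5)): rim(n,W,nm,a,b,38,116,126)
cv2.imwrite("pics/end.png",np.hstack([cv2.resize(i,(400,300),interpolation=3) for i in (I[0][90:300,190:470],I[1][140:350,210:490])]))
E
```

```text
top brass [ 466.3 -340.1] 50.7 250 57.2
top steel [580.3  30.5] 50.3 229 57.4
top red [ 521.6 -105.6] 54.1 641 120.8
top yellow [518.  -19.6] 53.7 648 120.9
top blue [514.7  65.2] 54.2 645 121.0
side brass [ 464.3 -340.9] 51.8 259 57.2
side steel [580.6  28.1] 54.0 103 56.9
side red [ 520.3 -106.2] 56.1 381 120.6
side yellow [516.8 -20.3] 55.7 338 120.5
side blue [514.8  63.2] 57.5 285 120.5
```

View pics/end.png

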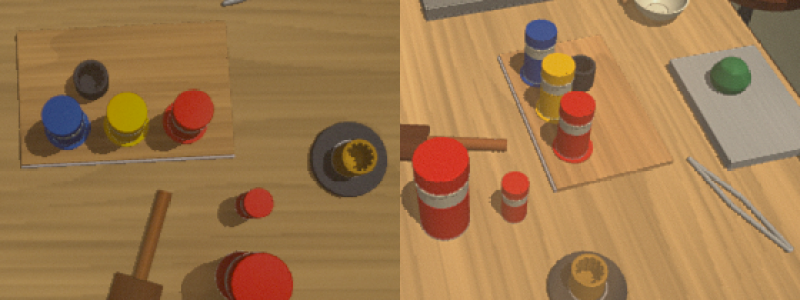

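The last picture shows all three jars upright on the discs of their own colour, within about 2 mm. The brass mould is upright on the plate (left panel (358,157)) and the steel mould hasn't moved. The gripper is clear, so I'm handing in.

```bash
python3 -c "
from cell import manip
print(manip.sign_off())"
```

```text
the job is handed in; nothing more can be done
None
```

Job handed in at about 55 s: the brass mould stands upright on the iron plate and the jars on their own discs, each within about 2–3 mm of centre by camera, the steel mould was left in place, and nothing tipped over.

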